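# Wedge up a row of finished spacers in the strip fixture

### The job

Slide the bench vice well open and lift out the finished spacer block, then stand it and every other finished aluminium block upright in a row in the strip fixture, starting at the end stop. Fill the rest of the row's four places with wooden filler blocks, so that the wedge bears on wood, then push the hardwood wedge firmly into the last gap until the whole row is locked tight against the stop. Do not disturb the two small castings, the tin and the stubby screwdriver behind the work.

Things in the scene. Friction and masses are not known exactly. Their poses are not given: they have to be found in the camera images.
- fixture: strip fixture fixed to the bench. Frame: z = 0 its underside, x the way the wedge is driven, y along the row, away from the end stop. Dark steel plate, top at z = 12 mm, x = -50 to 50 mm, y = -110 to 134 mm. Row on the line x = 0: four places, centres at y = -60, -20, 20, 60 mm; blocks stand on the plate with their 52 mm along x and 40 mm along y
- row_start (a point): foot of the end stop's face, in the fixture's frame (0, -80, 12) mm, axes as the fixture's. From here two aluminium guide rails flank the row as far as y = 62 mm: 8 mm high above the plate, 9 mm wide, inner faces 27.8 mm either side of the centre line
- end_stop: aluminium block at the start of the row, part of the fixture, 60 mm (x) by 22 mm by 36 mm high; origin at the foot of the face that looks to the row (the fixture's +y)
- slot (a point): end of the full row on its centre line at plate height, in the fixture's frame (0, 80, 12) mm. The wedge slot lies beyond it, up to a fixed aluminium cleat 28 mm high whose slanting face is 18 mm from this point's line at x = 0, 22.3 mm at x = -30 mm and 13.7 mm at x = 30 mm (taper 1 in 7). A tongue of the plate (fixture x = -141 to -43 mm, y = 78 to 130 mm) carries the wedge's near end
- bench_vice: blue bench vice, 182 x 113 mm, 112 mm high. Frame: under its middle, 3.7 mm below the bench top, x from screw end to fixed jaw. Fixed jaw's face at x = 28 mm, moving jaw's face at x = 12 mm minus the jaw's joint value; both jaws 80 mm wide in y, tops at z = 112 mm. The block stands between them on the slideways at z = 78 mm
- bench_vice_jaw (a joint): slide of the moving jaw in m, 0 to 0.065, grows as the jaw opens towards the vice's -x; gap between the jaws = this + 16 mm. Steady drag of 8 N, stays where left (quick-release nut is off; the T-bar need not be turned). About 0.024 at the start, closed on the block
- jaw_grip (a point): middle of the top of the moving jaw's square rear housing, moves with the jaw: 60 mm wide in the vice's y, 26 mm long in x, sides from z = 50 to 98 mm of the vice's frame; pinch it from above across the 60 mm and draw it back. The T-bar crosses 28 mm behind it at z = 66 mm; the jaw head (112 mm high) begins 29 mm ahead of it
- block_v: finished block clamped in the vice, its y along the vice's x: milled aluminium spacer, 52 mm (its x) by 40 mm (its y) by 50 mm high, 0.25 kg. Bore and bolt holes run through along y; the plain sides, 52 mm apart, are for gripping. Origin under its middle, z up; half a turn makes no difference
- block_a: finished block on the bench (may be absent): milled aluminium spacer, 52 mm (its x) by 40 mm (its y) by 50 mm high, 0.25 kg. Bore and bolt holes run through along y; the plain sides, 52 mm apart, are for gripping. Origin under its middle, z up; half a turn makes no difference
- block_b: finished block on the bench (may be absent): milled aluminium spacer, 52 mm (its x) by 40 mm (its y) by 50 mm high, 0.25 kg. Bore and bolt holes run through along y; the plain sides, 52 mm apart, are for gripping. Origin under its middle, z up; half a turn makes no difference
- block_c: finished block on the bench (may be absent): milled aluminium spacer, 52 mm (its x) by 40 mm (its y) by 50 mm high, 0.25 kg. Bore and bolt holes run through along y; the plain sides, 52 mm apart, are for gripping. Origin under its middle, z up; half a turn makes no difference
- filler_1: pale wooden filler block of the same size as the finished blocks, 52 (x) by 40 (y) by 50 mm high, 0.1 kg, with a 16 mm hole through along y, origin under its middle. Fillers that are not needed may stay where they are
- filler_2: second wooden filler block, same as filler_1. Blocks may stand on the cloth, on the blue mat (tops at z = 0) or on the bare bench between them, 4 mm lower
- wedge: waxed hardwood wedge lying flat, 128 mm long, 30 mm high, 0.15 kg. Origin under the middle of its parallel butt (x = -15 to 15 mm, 26 mm thick, y = -13 to 13 mm): grip it there. It tapers in plan to the tip at x = 113 mm, 12 mm thick; the face at y = -13 mm is straight (goes to the blocks), the other slants like the cleat. In the slot its axes lie as the fixture's
- wedge_tip (a point): middle of the wedge's 12 mm thin end, on its underside (113, -7, 0 mm in its frame). In a full tight row the wedge locks with the tip about 42 mm past the fixture's x = 0; pushed on the butt with 15 to 20 N along the fixture's +x it stays tight by friction
- fuel_tap_body: small grey cast fuel tap body, 43 x 67 x 55 mm, bystander
- piston_cap: small round metal cap, 39 mm across, 34 mm high, bystander
- parts_tin: yellow tin, 57 x 87 x 25 mm, bystander
- stubby_driver: short screwdriver with green handle, 85 mm, bystander

How it is judged:
On the way, in this order (a step that is already met when the one before it is completed fails the run):
1. the vice jaw is drawn back at least 10 mm while the finished block still stands in the vice (value of joint bench_vice_jaw above 0.034 m and z of block_v in the frame of bench_vice below 0.09 m and horizontal distance between block_v and bench_vice below 0.05 m), for 0.2 s.
2. every finished block stands upright in the fixture's row (x of block_v in the frame of fixture between -0.008 and 0.008 m and y of block_v in the frame of fixture between -0.068 and 0.036 m and z of block_v in the frame of fixture between 0.008 and 0.016 m and angle between each of block_v, block_a, block_b, block_c's own z axis and vertical below 0.08 rad and x of block_a in the frame of fixture between -0.008 and 0.008 m and y of block_a in the frame of fixture between -0.068 and 0.036 m and z of block_a in the frame of fixture between 0.008 and 0.016 m and x of block_b in the frame of fixture between -0.008 and 0.008 m and y of block_b in the frame of fixture between -0.068 and 0.036 m and z of block_b in the frame of fixture between 0.008 and 0.016 m and x of block_c in the frame of fixture between -0.008 and 0.008 m and y of block_c in the frame of fixture between -0.068 and 0.036 m and z of block_c in the frame of fixture between 0.008 and 0.016 m), for 0.2 s.
At the end, for the whole second after the job is handed in: all finished blocks upright in the row's first three places, within 8 mm of its centre line; wedge flat in the slot, tip 25 to 80 mm past that line, pressing on a wooden filler with over 4 N; a finished block pressed on the end stop with over 3 N; all at rest, released (all of step 2 and contact force between any of block_v, block_a, block_b, block_c and end_stop above 3 N and contact force between any of filler_1, filler_2 and wedge above 4 N and x of wedge_tip in the frame of fixture between 0.025 and 0.08 m and z of wedge in the frame of fixture between 0.007 and 0.018 m and angle between the x axis of wedge and the x axis of fixture, either way round below 0.1 rad and linear speed of wedge below 0.01 m/s); the robot touches nothing.
It fails at once if one of the two small castings, the tin or the stubby screwdriver is pushed more than 3 cm (distance of any of fuel_tap_body, piston_cap, parts_tin, stubby_driver from where it was at the start of the episode above 0.03 m).
Of block_a, block_b, block_c only 1 to 2 are there at a start; the rules pass over those that are not, and their reading is None.
At some moment in a run one of block_a, block_b, block_c, filler_1, filler_2 may be knocked a few centimetres aside while the robot is not near it.
It also fails if it takes over 208 s, if anything falls off the work surface, if the arm or the gripper's body presses on something with over 40 N, if the wrist force passes 120 N, or if a joint passes its speed limit or range.

### The arm

A 7-joint arm with a two-finger parallel gripper is mounted at the origin on a cart in front of the work surface, level with it; the furniture and walls round the work are solid. World frame = base frame: x ahead of the robot, y to its left, z up, the work surface at z = 0. Lengths are in m, angles in rad, forces in N, time in s.
With the tool pointing down it reaches from about 0.425 to 0.825 m from the base axis. Payload 3.6 kg.
Tool frame: the origin (TCP) lies where the fingers leave the gripper's body, on its centre line; the fingertips stand 73 mm ahead of it and the grasp point (between the pads) lies 54 mm ahead of it; z points along the fingers, y is the line along which they close (so a half turn about z gives the same grasp; the last joint's range is limited). The gripper opens to 85 mm and grips with 20 to 120 N. Pads are 22 mm wide; open, the fingers measure 114 mm over their backs; the gripper's body (76 mm by 85 mm) begins 54 mm behind the grasp point. The pads swing forward as they close: fully open they stand 13 mm farther back than shut.
Start: joints at [1.185, 0.615, -0.013, 1.423, 0.008, 1.103, -0.04], TCP at [0.229, -0.608, 0.304] pointing down, gripper open.
Joint ranges: [-3.12, 3.12], [-0.3, 2.06], [-1.34, 1.32], [0.26, 2.42], [-1.36, 4.5], [0.01, 1.98], [-2.84, 2.84]. Speed limits (rad/s): [2.79, 2.79, 3.14, 3.14, 3.14, 3.14, 3.14].

### API

Orientations are given as a unit quaternion [x, y, z, w].
In Python, from station import arm, snapshot, camera_info, ticket gives the robot as it stands. Calls block until the motion is done:
- arm.movep(position, orientation): joint-space move of the TCP to a pose.
- arm.line_to(position, velocity=0.15, ori=None): straight line of the TCP; ori=None keeps the orientation; velocity is the mean speed in m/s.
- arm.move_j(angles): joint-space move.
- arm.move_gripper(opening, effort=None): opening from 0.0 (shut) to 1.0 (fully open); effort is the grip in N (None keeps the last); returns when the fingers have stopped.
- arm.pause(seconds).
- arm.ik(position, orientation): joint angles nearest the present ones, or None.
- snapshot(name): name is "side" or "top" or "wrist"; returns the picture (480x640x3 uint8, blue, green, red); there is no depth.
- camera_info(name): a dict with "fx", "fy", "cx", "cy" (pixels), "R" (3x3) and "t" (3): a world point X has camera coordinates R X + t; the wrist camera has in their place "T_tool_cam" (4x4, takes a point from camera to tool coordinates, whose origin is the TCP and whose axes are the flange's). Camera axes: x right, y down, z forward; pixel columns grow to the right and rows downward; lengths in m; the calibration is good to about 2 mm. The wrist camera is an equidistant fisheye: a pixel r from the principal point sees the ray r / f radians off the axis. A picture is of the moment at which its call begins: read the wrist's pose just before it. camera_info takes no time and is no camera call.
A pose or a line that the arm cannot do raises arm.MotionError and nothing moves.
- ticket.finish_job(): hands the job in; it is judged then, once.
Readings, each from a call of its own:
- arm.read_time(): time.
- arm.read_joint_positions(): joint angles.
- arm.read_dq(): joint speeds.
- arm.read_effort(): joint torques, N m.
- arm.read_tool_pos(): TCP position.
- arm.read_eef_rot(): TCP orientation.
- arm.read_ft_force(): force on the tool from outside, world axes, zero at the start.
- arm.read_wrist_torque(): the same for the moment, N m.
- arm.read_opening(): opening from 0.0 (shut) to 1.0 (fully open).
- arm.read_finger_force(): force on a finger pad.
Only numpy, scipy, OpenCV 4.12 (cv2) and the standard library are available. Lean on these libraries where they do the work, as an engineer would, in place of code of your own. Each camera call takes 0.05 s, during which the arm holds its last target. There are 200 camera calls.

## Working session

There is one attempt and no reset: what is moved stays moved. The work goes in short steps, each a Python script; the robot and the scene stay as the last script left them, time stands still between calls to the robot, and variables do not carry over. Pictures are saved under pics/ and viewed, at most 14 in all, crops included, and the job is handed in when it is done.

```bash
ls; mkdir -p pics
python3 - <<'E'
from station import arm, snapshot, camera_info
import cv2
for n in ("side","top"):
    cv2.imwrite(f"pics/{n}0.png",snapshot(n))
    c=camera_info(n);print(n,c)
cv2.imwrite("pics/wrist0.png",snapshot("wrist"));print(camera_info("wrist"))
print(arm.read_time(),arm.read_tool_pos(),arm.read_eef_rot(),arm.read_opening())
E
```

```text
pics
side {'fx': 468.66744989969806, 'fy': 468.66744989969806, 'cx': 323.25188322286243, 'cy': 237.68516750890416, 'R': array([[ 9.93775303e-01, -1.11403085e-01, -2.43282240e-05],
       [-6.81758887e-02, -6.07992774e-01, -7.91010009e-01],
       [ 8.81061636e-02,  7.86087870e-01, -6.11803208e-01]]), 't': array([-0.64199901,  0.0922056 ,  1.19838834])}
top {'fx': 576.4241257224959, 'fy': 576.4241257224959, 'cx': 320.11897946050567, 'cy': 235.60908950886883, 'R': array([[ 8.37610995e-04, -9.98817952e-01, -4.86003820e-02],
       [-9.84229510e-01,  7.77370588e-03, -1.76725328e-01],
       [ 1.76894235e-01,  4.79819572e-02, -9.83059592e-01]]), 't': array([0.00789473, 0.63153277, 1.62166162])}
{'fx': 371.64829954431775, 'fy': 371.64829954431775, 'cx': 321.2725040047675, 'cy': 238.5929193989019, 'T_tool_cam': array([[-5.24180371e-04, -9.55241567e-01, -2.95826427e-01,
         7.60049491e-02],
       [ 9.99999629e-01, -7.02840084e-04,  4.97595457e-04,
         2.06401580e-04],
       [-6.83242534e-04, -2.95826056e-01,  9.55241581e-01,
        -7.01707615e-02],
       [ 0.00000000e+00,  0.00000000e+00,  0.00000000e+00,
         1.00000000e+00]])}
0.15 [ 0.22874985 -0.60796097  0.30300389] [ 9.83851408e-01  1.78984441e-01 -1.89768746e-04 -9.70241874e-04] 0.9988590991693608
```

View pics/side0.png

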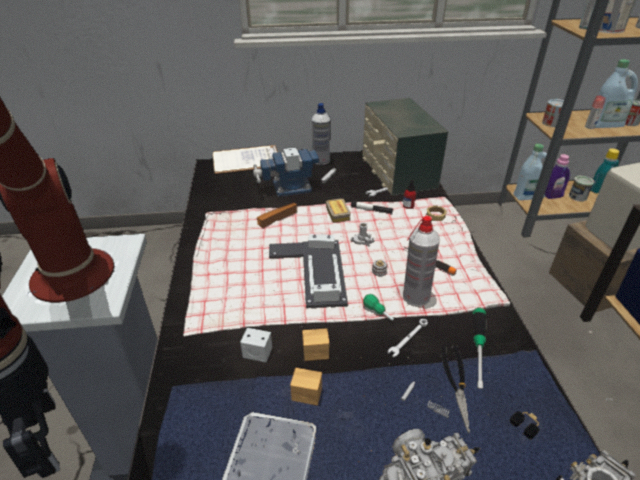

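View pics/top0.png

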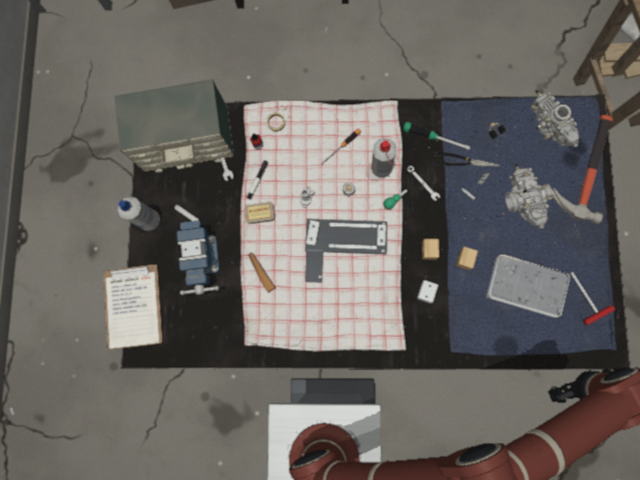

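The top view shows one loose aluminium block at (428,291), fillers at (431,249) and (468,258), the wedge at (262,272), the fixture with corners from (306,219) to (386,252), and the vice at (193,255) with its screw end towards the robot. The side view agrees: only one loose finished block.

```bash
cat > h.py <<'E'
from station import arm, snapshot, camera_info, ticket
import numpy as np, cv2
from scipy.spatial.transform import Rotation as R
def cast(name,px,z,pose=None):
    """pixels -> world points on plane z"""
    c=camera_info(name); px=np.atleast_2d(np.float64(px))
    u=(px-[c['cx'],c['cy']])/[c['fx'],c['fy']]
    if name=='wrist':
        th=np.linalg.norm(u,axis=1,keepdims=True); d=np.c_[u*np.sinc(th/np.pi)/1.0,np.cos(th)]
        p,q=pose; T=c['T_tool_cam']; Rt=R.from_quat(q).as_matrix()
        o=p+Rt@T[:3,3]; d=d@(Rt@T[:3,:3]).T
    else:
        d=np.c_[u,np.ones(len(u))]@c['R']; o=-c['R'].T@c['t']
    return o+d*((z-o[2])/d[:,2])[:,None]
def proj(pts,pose):
    """world points -> wrist pixels"""
    c=camera_info('wrist');T=c['T_tool_cam'];p,q=pose;Rt=R.from_quat(q).as_matrix()
    X=((np.atleast_2d(pts)-p)@Rt-T[:3,3])@T[:3,:3]
    r=np.linalg.norm(X[:,:2],axis=1);th=np.arctan2(r,X[:,2])
    return X[:,:2]/r[:,None]*th[:,None]*c['fx']+[c['cx'],c['cy']]
def down(a):
    """tool down, tool x axis at world angle a (finger line y at a-90deg)"""
    return (R.from_euler('z',a)*R.from_quat([1,0,0,0])).as_quat()
def look(fn=None):
    pose=(np.array(arm.read_tool_pos()),np.array(arm.read_eef_rot())); im=snapshot('wrist')
    if fn: cv2.imwrite('pics/'+fn,im); np.savez('pics/'+fn+'.npz',p=pose[0],q=pose[1])
    return im,pose
E
python3 - <<'E'
from h import *
im=cv2.imread('pics/top0.png');hsv=cv2.cvtColor(im,cv2.COLOR_BGR2HSV)
def blob(lo,hi,roi,z,tag):
    x0,y0,x1,y1=roi;m=cv2.inRange(hsv[y0:y1,x0:x1],lo,hi)
    cs,_=cv2.findContours(m,0,2)
    c=max(cs,key=cv2.contourArea)+[x0,y0]
    w=cast('top',c[:,0],z)[:,:2]*1000
    r=cv2.minAreaRect(w.astype(np.float32));print(tag,np.round(cv2.boxPoints(r)).tolist(),'c',np.round(r[0]),np.round(r[1]),r[2])
blob((5,80,90),(30,255,255),(415,230,448,270),.047,'fillA')
blob((5,80,90),(30,255,255),(450,240,485,280),.05,'fillB')
blob((0,0,130),(180,60,255),(412,275,446,310),.047,'alu')
blob((5,80,50),(30,255,255),(240,240,285,300),.03,'wedge')
blob((0,0,130),(180,60,255),(183,230,205,265),.125,'v')
for n,px,z in[('plate corners+tongue',[(306,219),(386,220),(386,252),(322,282),(306,282)],.012),]:
    print(n,np.round(cast('top',px,z)*1000).tolist())
crop=cv2.resize(im[195:300,165:400],None,fx=3.4,fy=3.4,interpolation=2);cv2.imwrite('pics/crop1.png',crop)
E
```

```text
fillA [[565.0, -337.0], [624.0, -338.0], [624.0, -289.0], [565.0, -288.0]] c [ 594. -313.] [49. 58.] 89.65838623046875
fillB [[529.0, -426.0], [585.0, -445.0], [599.0, -402.0], [543.0, -384.0]] c [ 564. -414.] [45. 59.] 71.91543579101562
alu [[437.0, -313.0], [489.0, -331.0], [504.0, -289.0], [451.0, -271.0]] c [ 470. -301.] [44. 55.] 71.00323486328125
wedge [[470.0, 160.0], [484.0, 139.0], [588.0, 211.0], [574.0, 231.0]] c [529. 185.] [127.  25.] 34.34298324584961
v [[553.0, 387.0], [555.0, 327.0], [613.0, 330.0], [610.0, 389.0]] c [583. 358.] [58. 60.] 2.4887607097625732
plate corners+tongue [[691.0, 50.0, 12.0], [685.0, -189.0, 12.0], [589.0, -187.0, 12.0], [501.0, 2.0, 12.0], [501.0, 49.0, 12.0]]
```

View pics/crop1.png

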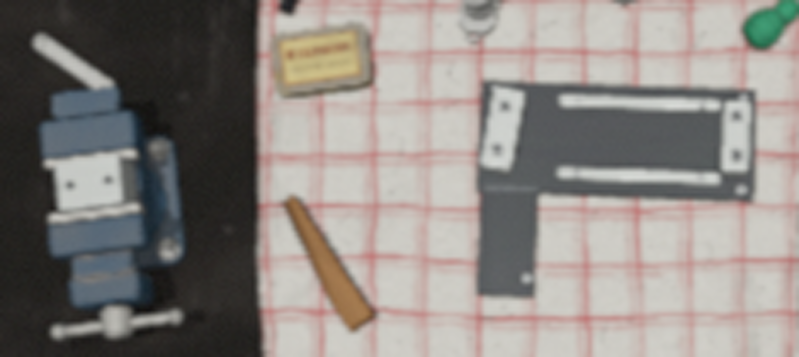

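The crop shows the vice with block_v's top at (92,180), the housing at (108,280) and the T-bar at (115,322). The wedge butt is at (360,318) and its tip at (292,202). The cleat is at (500,128) and the end stop at (737,133). Next I'll take close looks.

Run:
```python
from h import *
for p,a in [((.53,.36,.137),0),((.53,.36,.137),np.pi),((.55,.36,.32),0),((.64,-.08,.36),0),((.64,-.08,.36),np.pi),((.47,-.3,.12),np.radians(-20)),((.64,-.14,.08),0),((.5,.02,.08),np.pi/2)]:
    q=arm.ik(p,down(a)); print(p,round(a,2),None if q is None else np.round(q,2).tolist())
arm.movep((.64,-.08,.36),down(0));look('w_fix.png')
arm.movep((.55,.35,.30),down(0));look('w_vice.png')
print(arm.read_time())
```

```text
(0.53, 0.36, 0.137) 0 [-0.61, 0.79, -0.04, 1.61, 0.04, 0.74, -2.24]
(0.53, 0.36, 0.137) 3.14 [-0.23, 0.9, -0.73, 1.6, 0.71, 0.93, 0.35]
(0.55, 0.36, 0.32) 0 [-0.29, 0.68, -0.61, 1.36, 0.39, 1.22, -2.5]
(0.64, -0.08, 0.36) 0 [0.13, 0.57, -0.07, 1.35, 0.04, 1.22, -1.51]
(0.64, -0.08, 0.36) 3.14 [0.5, 0.66, -0.77, 1.34, 0.46, 1.32, 1.29]
(0.47, -0.3, 0.12) -0.35 [0.45, 0.72, 0.13, 1.87, -0.16, 0.56, -1.24]
(0.64, -0.14, 0.08) 0 [0.16, 0.88, 0.04, 1.59, -0.05, 0.67, -1.35]
(0.5, 0.02, 0.08) 1.57 [0.04, 0.75, -0.19, 2.04, 0.35, 0.38, -0.42]
4.2667
```

View pics/w_vice.png

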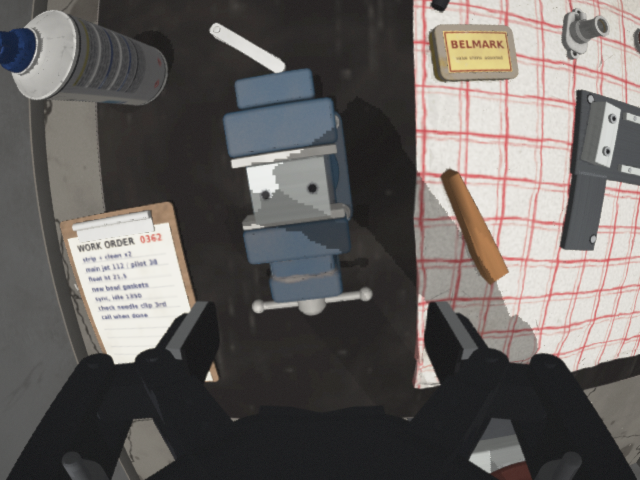

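View pics/w_fix.png

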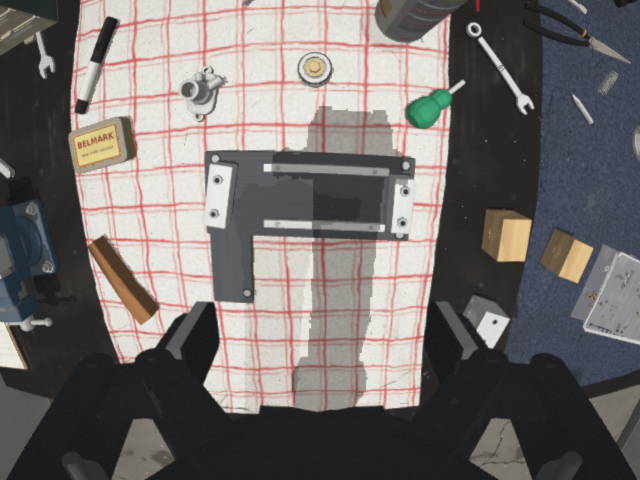

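Wrist pictures. In the vice view, block_v's top has corners near (247,166), (330,158), (339,215) and (252,222); the housing's band is at y≈278 and its rear edge at y≈300; the T-bar is at (313,305). In the fixture view, the plate corners are (206,152), (415,157) and (408,240), the tongue end is (213,301)–(250,302), and the rails run (264,168)–(390,172) and (264,223)–(384,228).

Run:
```python
from h import *
def ld(f):
    d=np.load('pics/'+f+'.npz');return d['p'],d['q']
P=ld('w_fix.png')
w=cast('wrist',[(206,152),(415,157),(408,240),(250,302),(213,301)],.012,P)[:,:2]*1000
f=np.array([(50,134),(50,-110),(-50,-110),(-141,78),(-141,130)],float)
wc,fc=w.mean(0),f.mean(0);H=(f-fc).T@(w-wc);a=np.arctan2(H[0,1]-H[1,0],H[0,0]+H[1,1])
M=np.array([[np.cos(a),-np.sin(a)],[np.sin(a),np.cos(a)]]);t=wc-M@fc
print('fix',np.degrees(a),t,np.round(w-(f@M.T+t),1).tolist())
P=ld('w_vice.png')
for n,z,px in [('blk',.124,[(247,166),(330,158),(339,215),(252,222)]),('fixjaw front top',.108,[(231,166),(338,155)]),('head rear',.108,[(246,266),(348,258)]),
   ('housing',.094,[(270,268),(337,262),(342,297),(274,302),(272,283),(340,276)]),('tbar',.062,[(258,305),(313,307),(368,294)]),('wedge top butt,tip',.03,[(508,270),(490,282),(459,173),(445,178)])]:
    print(n,np.round(cast('wrist',px,z,P)[:,:2]*1000).tolist())
im=cv2.imread('pics/w_vice.png')[60:340,200:400];cv2.imwrite('pics/crop2.png',cv2.resize(im,None,fx=2.1,fy=2.1,interpolation=2))
```

```text
fix -2.575035578673162 [638.00084282 -78.19206813] [[-2.7, -3.1], [0.6, 0.7], [1.1, -0.5], [1.6, 2.7], [-0.6, 0.1]]
blk [[603.0, 397.0], [607.0, 342.0], [568.0, 335.0], [564.0, 395.0]]
fixjaw front top [[601.0, 412.0], [608.0, 336.0]]
head rear [[525.0, 405.0], [531.0, 327.0]]
housing [[518.0, 389.0], [523.0, 335.0], [492.0, 331.0], [487.0, 387.0], [505.0, 388.0], [511.0, 333.0]]
tbar [[467.0, 407.0], [466.0, 355.0], [479.0, 305.0]]
wedge top butt,tip [[486.0, 145.0], [473.0, 166.0], [588.0, 215.0], [583.0, 229.0]]
```

View pics/crop2.png

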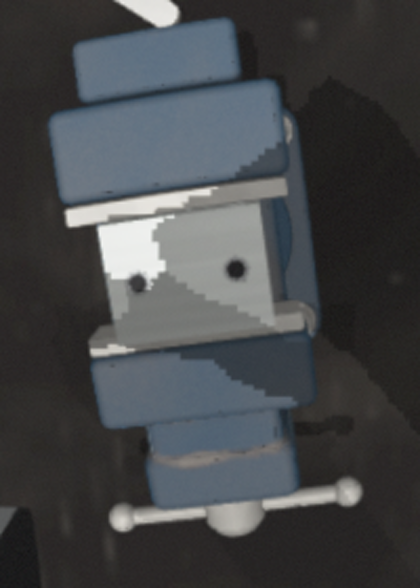

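Run:
```python
from h import *
a=np.radians(4.5);q=down(a);g=np.array([.500,.363]);d=np.array([np.cos(a),np.sin(a)])
arm.movep((*g,.22),q);arm.line_to((*g,.137),.1)
arm.move_gripper(0.4,60);print('op',arm.read_opening(),arm.read_finger_force(),arm.read_ft_force())
e=g-.036*d
arm.line_to((*e,.137),.04);print(arm.read_tool_pos(),arm.read_ft_force(),arm.read_opening())
arm.pause(.3);arm.move_gripper(1.0);arm.line_to((*e,.24),.15)
arm.line_to((.52,.355,.30),.2);look('w_vice2.png');print(arm.read_time())
im=cv2.imread('pics/w_vice2.png')[60:340,200:400];cv2.imwrite('pics/crop3.png',cv2.resize(im,None,fx=2.1,fy=2.1,interpolation=2))
```

```text
op 0.6984769758570185 65.77026702929288 [-0.58654708 -4.26639399  5.56050764]
[0.46888981 0.35718229 0.13834079] [ 7.61327934 -5.68898685  3.05057972] 0.689309041708745
9.25
```

View pics/crop3.png

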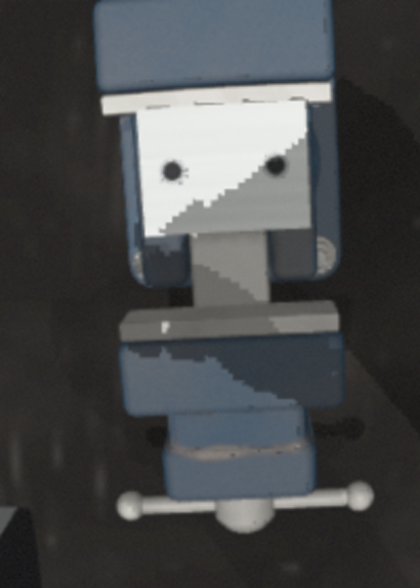

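The vice is open: the jaw strip is now at crop (230,320), and block_v still stands with its top corners at (137,110), (306,100), (311,228) and (145,237). Now I'll measure the fixture from two opposite wrist yaws, so that any camera offset cancels, and compute block_v.

```bash
cat >> h.py <<'E'
def rails(im,pose,yaw,o):
    """rail lines on plane z=.020 from a rough fixture pose -> yaw, point on axis at the rails' far end"""
    M=lambda f:np.c_[np.array(f)@np.array([[np.cos(yaw),np.sin(yaw)],[-np.sin(yaw),np.cos(yaw)]])+o,np.full(len(f),.02)]
    g=cv2.cvtColor(im,cv2.COLOR_BGR2GRAY);res=[];ends=[]
    for s in (1,-1):
        roi=np.zeros_like(g);poly=[(s*.022,-.068),(s*.045,-.068),(s*.045,.072),(s*.022,.072)]
        cv2.fillPoly(roi,[proj(M(poly),pose).astype(np.int32)],255)
        v=g[roi>0].reshape(-1,1);th,_=cv2.threshold(v,0,255,cv2.THRESH_OTSU)
        cs,_=cv2.findContours(((g>th)&(roi>0)).astype(np.uint8),0,1);c=max(cs,key=cv2.contourArea)
        w=cast('wrist',c[:,0],.02,pose)[:,:2].astype(np.float32)
        (ctr,(ww,hh),_)=cv2.minAreaRect(w);b=cv2.boxPoints(cv2.minAreaRect(w))
        vx,vy,_,_=cv2.fitLine(w,2,0,.001,.001).ravel();vx,vy=(vx,vy) if vy>0 else (-vx,-vy)
        res.append((np.arctan2(-vx,vy),np.array(ctr),sorted((ww,hh))));ends.append((w@[vx,vy]).max())
    yw=np.mean([r[0] for r in res]);m=(res[0][1]+res[1][1])/2;yd=np.array([-np.sin(yw),np.cos(yw)])
    e=m+yd*(np.mean(ends)-m@yd)
    return yw,e-.062*yd,[(np.degrees(r[0]).round(2),np.round(r[2],4)) for r in res],np.linalg.norm(res[0][1]-res[1][1])
E
python3 - <<'E'
from h import *
d=np.load('pics/w_vice2.png.npz');P=(d['p'],d['q'])
px=np.array([(137,110),(306,100),(311,228),(145,237)])/2.1+[200,60]
w=cast('wrist',px,.122,P)[:,:2]*1000;print('blk_v',w.round(1).tolist(),w.mean(0))
for a,n in((0,'w_f0.png'),(np.pi,'w_f1.png')):
    arm.movep((.64,-.08,.30),down(a));im,pose=look(n)
    print(rails(im,pose,np.radians(-2),np.array([.639,-.079])))
print(arm.read_time())
E
```

```text
blk_v [[601.5, 397.7], [608.3, 345.5], [568.0, 340.4], [561.2, 392.8]] [584.72263764 369.10478915]
(np.float32(-0.04114868), array([ 0.63752588, -0.07825188]), [(np.float32(-2.46), array([0.0095, 0.1305])), (np.float32(-2.26), array([0.0098, 0.053 ]))], np.float64(0.07511506601777061))
(np.float32(-0.04263492), array([ 0.63756084, -0.07856259]), [(np.float32(-2.44), array([0.0097, 0.1296])), (np.float32(-2.44), array([0.0097, 0.0551]))], np.float64(0.07463855763417909))
11.25
```

```bash
cat >> h.py <<'E'
YAW=-.0426;O=np.array([.6375,-.0784])
MX=np.array([[np.cos(YAW),-np.sin(YAW)],[np.sin(YAW),np.cos(YAW)]])
def F(x,y,z): return (*(MX@[x,y]+O),z)
def pick(x,y,a,zt,op=0.45,eff=60,up=.25):
    q=down(a);arm.movep((x,y,max(zt+.07,.2)),q);arm.line_to((x,y,zt),.12);arm.move_gripper(op,eff)
    print('grip',round(arm.read_opening(),3),round(arm.read_finger_force(),1));arm.line_to((x,y,up),.2)
def place(y,zf,push=True,a=YAW+np.pi/2,x=0):
    """lower to TCP zf over fixture (x,y), push along -y to contact, release"""
    q=down(a);arm.movep(F(x,y,.22),q);arm.line_to(F(x,y,zf+.014),.12);arm.pause(.2)
    f0=np.array(arm.read_ft_force());z=zf+.014
    while z>zf-.006:
        z-=.002;arm.line_to(F(x,y,z),.04);arm.pause(.05);f=np.array(arm.read_ft_force())-f0
        if f[2]>5:break
    p=arm.read_tool_pos();print('down z',round(p[2],4),'f',f.round(1))
    if p[2]>zf+.006: print('BLOCKED');return False
    if push:
        z+=.001;arm.line_to(F(x,y,z),.04);f0=np.array(arm.read_ft_force());y0=y
        while y0-y<.016:
            y-=.001;arm.line_to(F(x,y,z),.03);f=(np.array(arm.read_ft_force())-f0)[:2]@MX
            if f[1]>7:break
        print('push y',round(y,4),'f',f.round(1))
    arm.move_gripper(1.0);pp=arm.read_tool_pos();arm.line_to((pp[0],pp[1],.22),.2);return True
E
python3 - <<'E'
from h import *
pick(.585,.369,np.radians(7.3),.161,up=.26)
print(arm.read_ft_force())
print(place(-.055,.099),arm.read_time())
E
```

```text
grip 0.599 65.3
[-0.67012568  0.86164154 -3.49479591]
down z 0.1 f [-0.7 -1.2  6.8]
push y -0.063 f [-0.4  7.1]
True 23.3333
```

Run:
```python
from h import *
arm.movep((.45,-.33,.30),down(0));im,pose=look('w_b.png');print(arm.read_time())
```

```text
24.45
```

View pics/w_b.png

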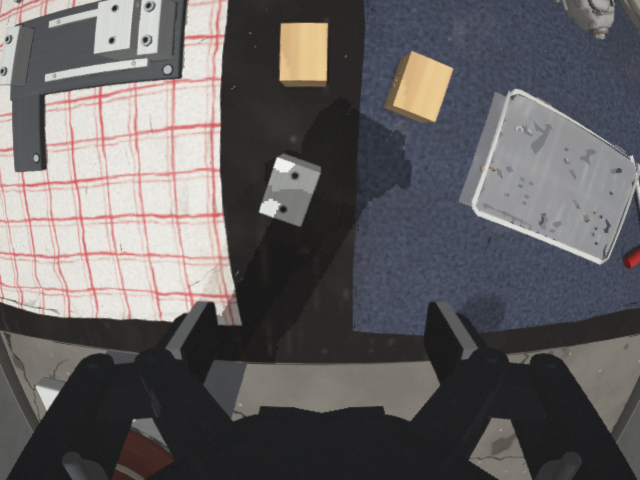

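The wrist view shows the aluminium block at (290,190) on bare bench, filler A at (304,55) on bare bench and filler B at (420,88) on the mat. block_v stands against the stop at (115,25).

```bash
cat >> h.py <<'E'
def blocks(im,pose,x0,y0,x1,y1,z,wood):
    """top face of a block inside the pixel window: centre, sides, angle of its 52 mm side"""
    hsv=cv2.cvtColor(im,cv2.COLOR_BGR2HSV)[y0:y1,x0:x1]
    m=cv2.inRange(hsv,(8,70,60),(30,255,255)) if wood else cv2.inRange(hsv,(0,0,75),(180,45,255))
    if wood:
        t,_=cv2.threshold(hsv[...,2][m>0].reshape(-1,1),0,255,cv2.THRESH_OTSU);m&=(hsv[...,2]>t).astype(np.uint8)*255
    m=cv2.morphologyEx(m,cv2.MORPH_CLOSE,np.ones((7,7)));m=cv2.morphologyEx(m,cv2.MORPH_OPEN,np.ones((7,7)))
    c=max(cv2.findContours(m,0,1)[0],key=cv2.contourArea)+[x0,y0]
    b=cv2.boxPoints(cv2.minAreaRect(cast('wrist',c[:,0],z,pose)[:,:2].astype(np.float32)))
    e=b[1]-b[0],b[2]-b[1];l=max(e,key=np.linalg.norm);a=np.arctan2(l[1],l[0])
    return b.mean(0),(np.linalg.norm(e,axis=1)*1000).round(1),(a+np.pi/2)%np.pi-np.pi/2
E
python3 - <<'E'
from h import *
d=np.load('pics/w_b.png.npz');P=(d['p'],d['q']);im=cv2.imread('pics/w_b.png')
for w,z,wd in(((250,145,330,235),.046,0),((265,10,340,95),.046,1),((375,40,465,135),.05,1)):
    c,s,a=blocks(im,P,*w,z,wd);print(c,s,np.degrees(a))
    for k in (a+np.pi/2,a-np.pi/2):
        q=arm.ik((*c,.12),down(k));print('   ',round(np.degrees(k)),None if q is None else np.round(q,2))
E
```

```text
[ 0.47176465 -0.30016416] [58.1 41.5] -19.432344
    71 [ 0.75  0.75 -0.36  1.86  0.43  0.61 -0.21]
    -109 [ 0.36  0.74  0.27  1.87 -0.33  0.58 -2.64]
[ 0.59401065 -0.31218883] [39.3 52.2] 0.14899375
    90 [ 0.71  0.89 -0.48  1.52  0.5   0.86  0.05]
    -90 [ 0.32  0.86  0.23  1.53 -0.25  0.78 -2.49]
[ 0.56590664 -0.41571307] [52.3 40.5] -18.146322
    72 [ 0.81  0.92 -0.41  1.41  0.42  0.9  -0.03]
    -108 [ 0.44  0.91  0.32  1.43 -0.33  0.86 -2.6 ]
```

Run:
```python
from h import *
pick(.4718,-.3002,np.radians(70.6),.083)
print(place(-.014,.099),arm.read_time())
arm.movep((.45,-.33,.30),down(0));im,pose=look('w_b2.png')
for w,z,wd in(((265,10,340,95),.046,1),((375,40,465,135),.05,1)):
    try:
        c,s,a=blocks(im,pose,*w,z,wd);print(c,s,np.degrees(a))
    except Exception as e: print(e)
print(arm.read_time())
```

```text
grip 0.602 64.3
down z 0.0997 f [-2.6 -0.  15. ]
push y -0.027 f [0.  7.9]
True 37.225
[ 0.607836   -0.33230692] [21.3 49.2] 0.0054846415
[ 0.5659752 -0.4157213] [52.2 40.5] -18.002075
38.4333
```

Filler A has moved, presumably the announced knock. I'll find it again over a wider window.

Run:
```python
from h import *
arm.movep((.50,-.33,.30),down(0));im,pose=look('w_b3.png')
m=cv2.inRange(cv2.cvtColor(im,cv2.COLOR_BGR2HSV),(8,70,60),(30,255,255))
for c in cv2.findContours(m,0,1)[0]:
    if cv2.contourArea(c)>600:
        x,y,w,h=cv2.boundingRect(c);print(x,y,w,h)
        for z in(.046,.05):
            ce,s,a=blocks(im,pose,max(0,x-6),max(0,y-6),x+w+6,y+h+6,z,1);print(z,ce,s,np.degrees(a))
```

```text
384 109 69 71
0.046 [ 0.56586975 -0.41691327] [52.7 40.5] -17.97464
0.05 [ 0.56602603 -0.41580477] [52.1 40. ] -17.974783
314 61 52 64
0.046 [ 0.6139364  -0.34291953] [42.  39.6] -3.7308745
0.05 [ 0.6134976  -0.34272707] [41.5 39.2] -3.7309155
```

View pics/w_b3.png

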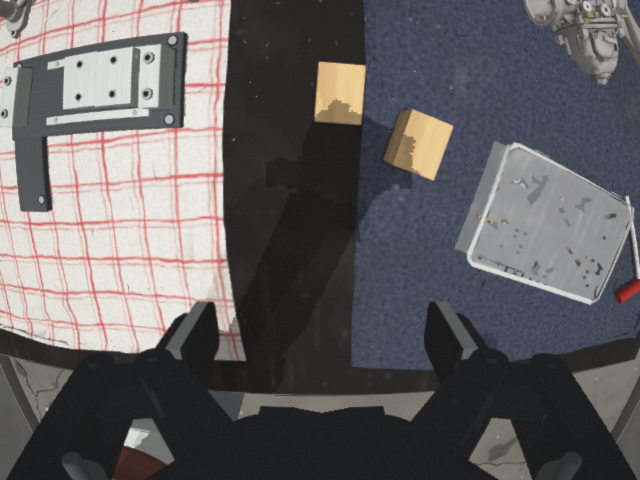

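Filler A is now at about (341,94), with its right edge running (366,66)–(361,125); a shadow on its near part spoiled the mask. Both aluminium blocks stand tight against the stop. I'll compute the filler's position from its right edge.

Run:
```python
from h import *
d=np.load('pics/w_b3.png.npz');P=(d['p'],d['q'])
w=cast('wrist',[(366,66),(361,125)],.046,P)[:,:2];e=w[0]-w[1];L=np.linalg.norm(e);u=e/L
a=np.arctan2(u[1],u[0]);c=w.mean(0)+.020*np.array([-u[1],u[0]]);print(w,L,np.degrees(a),c)
pick(*c,a+np.pi/2,.083)
print(place(.026,.099),arm.read_time())
arm.movep((.50,-.33,.30),down(0));im,pose=look('w_b4.png')
print(blocks(im,pose,378,100,460,186,.05,1),arm.read_time())
```

```text
[[ 0.63301222 -0.36486344]
 [ 0.58087452 -0.36106629]] 0.05227579202395741 -4.16545926967599 [ 0.60839611 -0.3430177 ]
grip 0.602 63.9
down z 0.0999 f [-1.6  0.1  6.4]
push y 0.016 f [1.1 7.3]
True 50.825
(array([ 0.56594926, -0.4158601 ], dtype=float32), array([52.1, 39.9], dtype=float32), np.float32(-0.31130278)) 52.0583
```

Run:
```python
from h import *
pick(.566,-.4158,-.3113+np.pi/2,.087)
print(place(.065,.099),arm.read_time())
arm.movep((.47,.12,.27),down(0));im,pose=look('w_wd.png')
m=cv2.inRange(cv2.cvtColor(im,cv2.COLOR_BGR2HSV),(5,90,40),(25,255,255));m[300:]=0
for c in cv2.findContours(m,0,1)[0]:
    if cv2.contourArea(c)>1000:
        h=cv2.approxPolyDP(cv2.convexHull(c),4,True)[:,0];print(h.tolist(),np.round(cast('wrist',h,.03,pose)[:,:2]*1000,1).tolist())
print(arm.read_time())
```

```text
grip 0.599 63.9
down z 0.1 f [-0.  -0.3  7.1]
push y 0.056 f [2.  7.9]
True 64.1083
[[207, 82], [221, 91], [294, 195], [269, 216], [196, 91]] [[588.0, 215.2], [579.3, 202.9], [489.0, 142.4], [470.7, 164.4], [581.0, 225.2]]
[[554, 11], [554, 65], [524, 70], [452, 55], [453, 5], [459, 0], [523, 0]] [[676.1, -101.5], [620.2, -98.5], [609.4, -63.6], [613.4, 8.3], [660.4, 6.1], [666.2, 0.2], [679.2, -65.7]]
65.55
```

View pics/w_wd.png

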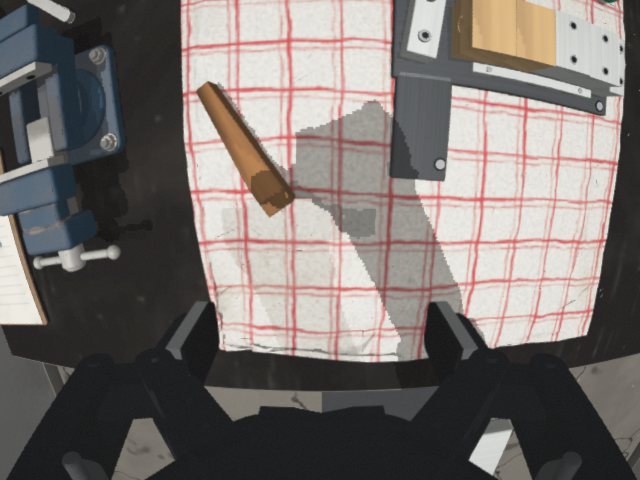

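The row is complete: blocks, then wood, at (460–625,25). The wedge lies with its tip at (205,85) and its butt at (280,205). Before inserting it, one look at the slot.

Run:
```python
from h import *
arm.movep((.60,.0,.27),down(YAW));im,pose=look('w_slot.png')
cv2.imwrite('pics/crop4.png',cv2.resize(im[20:320,160:560],None,fx=2,fy=2,interpolation=2))
print(proj([F(0,80e-3,.062),F(-.026,80e-3,.062),F(0,.098,.04),F(-.141,.078,.012),F(-.141,.13,.012),F(.05,.134,.012)],pose).round(1).tolist())
```

```text
[[317.5, 173.1], [317.6, 206.9], [295.5, 169.9], [320.6, 309.8], [268.6, 309.3], [256.2, 110.8]]
```

View pics/crop4.png

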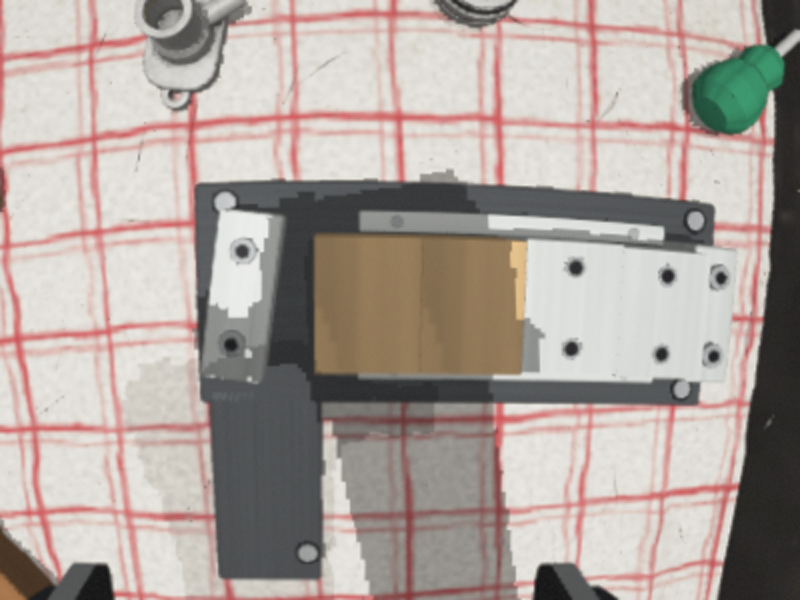

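The prediction matches the picture: the row end is at crop x=315, giving pixel 317.5, exactly as projected. Now the wedge.

Run:
```python
from h import *
pick(.489,.161,np.radians(35.5),.076,op=.1,eff=80,up=.2)
y=.0942;x=-.143;q=down(YAW);zf=.088
arm.movep(F(x,y,.16),q);arm.line_to(F(x,y,zf+.010),.1);arm.pause(.2);f0=np.array(arm.read_ft_force());z=zf+.010
while z>zf-.006:
    z-=.0015;arm.line_to(F(x,y,z),.04);f=np.array(arm.read_ft_force())-f0
    if f[2]>4:break
print('z',arm.read_tool_pos()[2],f.round(1));z+=.0005
arm.line_to(F(x,y,z),.04);arm.pause(.1);f0=np.array(arm.read_ft_force())
while x<-.045:
    x+=.0015;arm.line_to(F(x,y,z),.03);f=np.array(arm.read_ft_force())-f0;g=f[:2]@MX
    if abs(g[1])>4: y+=.0003*np.sign(g[1])
    if x>-.1:print(round(x,4),round(y,4),g.round(1),f[2].round(1))
    if g[0]<-17:break
arm.pause(.3);p=np.array(arm.read_tool_pos());print('at',(p[:2]-O)@MX,((np.array(arm.read_ft_force())-f0)[:2]@MX).round(1),arm.read_time())
```

```text
grip 0.286 79.2
z 0.08842015050131374 [-1.1 -0.5  7.7]
-0.0995 0.0942 [-3.2  0.2] 3.1
-0.098 0.0942 [-3.5  0.5] 2.7
-0.0965 0.0942 [-3.6  0.6] 3.4
-0.095 0.0942 [-3.   0.7] 2.5
-0.0935 0.0942 [-3.5  0.3] 3.1
-0.092 0.0942 [-3.9  0.5] 2.3
-0.0905 0.0942 [-2.9 -0.1] 2.7
-0.089 0.0942 [-3.4  0.3] 2.5
-0.0875 0.0942 [-3.4  0.5] 3.2
-0.086 0.0942 [-3.7 -0.1] 2.1
-0.0845 0.0942 [-3.8  0.6] 3.8
-0.083 0.0942 [-3.   0.5] 2.4
-0.0815 0.0942 [-3.6  0.5] 2.4
-0.08 0.0942 [-4.   0.3] 2.4
-0.0785 0.0942 [-3.5  0.9] 3.9
-0.077 0.0942 [-3.2 -0.1] 3.1
-0.0755 0.0942 [-4.1 -0.7] 3.5
-0.074 0.0942 [-5.1  0.7] 4.3
-0.0725 0.0942 [-5.8 -0.4] 5.0
-0.071 0.0942 [-6.6 -0.1] 6.0
-0.0695 0.0942 [-7.  -1.5] 6.6
-0.068 0.0942 [-8.2 -0.3] 6.4
-0.0665 0.0942 [-10.3  -1.3] 9.3
-0.065 0.0942 [-11.8  -1.3] 11.5
-0.0635 0.0942 [-14.6  -1.1] 13.3
-0.062 0.0942 [-16.2  -1. ] 15.8
-0.0605 0.0942 [-18.6  -2.1] 18.9
at [-0.07040718  0.09341953] [-18.   -1.4] 87.4667
```

Run:
```python
from h import *
p=np.array(arm.read_tool_pos());arm.line_to((p[0],p[1],p[2]+.001),.03);arm.move_gripper(.55);arm.pause(.1)
p=np.array(arm.read_tool_pos());arm.line_to((p[0],p[1],.16),.15)
x,y,z=-.120,.0934,.097
arm.move_gripper(0.0,40);arm.line_to(F(x,y,.16),.15);arm.line_to(F(x,y,z),.1);arm.pause(.2);f0=np.array(arm.read_ft_force());print(f0.round(1))
while x<-.06:
    x+=.001;arm.line_to(F(x,y,z),.03);g=(np.array(arm.read_ft_force())-f0);h=g[:2]@MX
    if h[0]<-1: print(round(x,4),h.round(1),g[2].round(1))
    if h[0]<-18:break
arm.pause(.5);p=np.array(arm.read_tool_pos());print('at',(p[:2]-O)@MX,p[2])
arm.line_to(F(-.125,y,p[2]+.002),.05);arm.line_to(F(-.125,y,.2),.15)
arm.movep((.56,.0,.28),down(YAW));im,pose=look('w_end.png');print(arm.read_time())
cv2.imwrite('pics/crop5.png',cv2.resize(im[0:300,160:560],None,fx=2,fy=2,interpolation=2))
print(proj([F(.042,.086,.042),F(-.086,.08,.042)],pose))
```

```text
[-0.  -0.7 -0.3]
-0.098 [-1.   0.6] 0.2
-0.097 [-2.1  0.8] 0.5
-0.096 [-5.2  1. ] 3.1
-0.095 [-6.2  0.2] 3.2
-0.094 [-7.2  0.8] 4.8
-0.093 [-9.7  0.1] 5.4
-0.092 [-10.2   1.4] 5.8
-0.091 [-11.5   1.9] 5.9
-0.09 [-12.7   0.2] 6.5
-0.089 [-12.6   0.6] 7.6
-0.088 [-15.5   0.8] 7.2
-0.087 [-16.2   2.1] 8.7
-0.086 [-16.5   1.7] 8.9
-0.085 [-19.5   1.1] 9.7
at [-0.09586838  0.09319977] 0.09503508064349268
102.5333
[[306.87575624  71.02295957]
 [314.86562853 222.95026516]]
```

View pics/crop5.png

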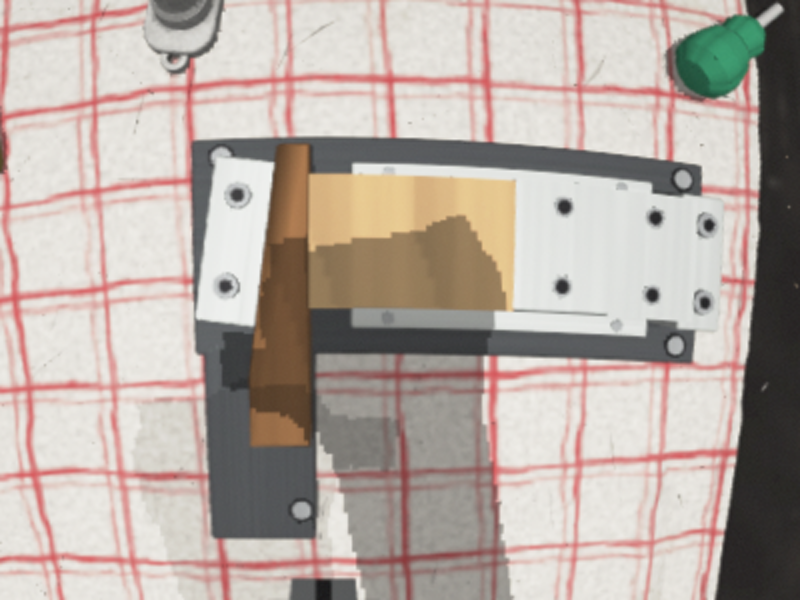

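The wedge lies flat in the slot against the filler. Its tip is at crop (292,145), about 42 mm past the centre line as expected, the row is closed up to the stop, and the arm is clear. I'm handing in.

```bash
python3 -c "
from h import *
print(arm.read_time(),np.round(arm.read_ft_force(),2),ticket.finish_job())"
```

```text
the job is handed in; nothing more can be done
102.5333 [-0.48  0.68  0.68] None
```

The job is handed in at 102.5 s of the allowed 208 s: the two aluminium blocks and two fillers stand in the row, locked by the wedge after a 19.5 N push with its tip about 42 mm past the centre line; the hand-in returned no verdict, and the end contact forces were not measured.

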